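# Set the dust-extraction selector to the lathe outlet and start it

## Robot

A 7-joint arm with a two-finger parallel gripper is mounted at the origin on the work surface. World frame = base frame: x ahead of the robot, y to its left, z up, the work surface at z = 0. Lengths are in m, angles in degrees, forces in N, time in s.
With the tool pointing down it reaches from about 0.425 to 0.875 m from the base axis. Payload 4.7 kg.
Tool frame: the origin (TCP) lies midway between the tips of the shut fingers; the grasp point (between the pads) lies r.hold_point_z behind it (r.hold_point_z is the distance from the TCP to the grasp point, in m); x points along the fingers, z is the direction in which the jaws open and shut, and the axes are right-handed (so a half turn about x gives the same grasp; the last joint's range is limited). The gripper opens to 87 mm and grips with 3 to 60 N. Pads are 19 mm wide; open, the fingers measure 117 mm over their backs; the gripper's body (75 mm by 190 mm) begins 51 mm behind the grasp point.
Start: joints at [0.808, 18.392, -4.016, 83.108, 1.295, 78.541, -3.26], TCP at [0.65, -0, 0.193] pointing down, gripper open.
Joint ranges: [-163.93, 163.93], [-17.29, 119.83], [-79.2, 71.16], [3.27, 140.29], [-89.18, 269.18], [5.43, 117.66], [-154.24, 154.24]. Speed limits (degrees/s): [147.25, 147.25, 180, 180, 180, 180, 180].

## Interface

Orientations are given as a 3x3 rotation matrix whose columns are the frame's x, y, z axes.
In Python, from plant import r gives the robot as it stands. Calls block until the motion is done:
- r.movep(position, orientation): joint-space move of the TCP to a pose.
- r.move_straight(position, speed=0.15, rotation=None, guard=None): straight line of the TCP; rotation=None keeps the orientation; speed is the mean speed in m/s. With guard (N) it stops when the force on the tool has changed by that much, and returns True; else False.
- r.set_joints(angles): joint-space move.
- r.command_gripper(opening): finger opening in m; the grip force is fixed at half the most; returns when the fingers have stopped.
- r.pause(seconds).
- r.inverse_kinematics(position, orientation): joint angles nearest the present ones, or None.
- r.get_state(): the state.
- r.get_image(name): name is "scene" or "side" or "wrist"; returns the picture (420x560x3 uint8, red, green, blue); there is no depth.
- r.get_calibration(name): a dict with "mtx" (3x3 intrinsics, pixels), "R" (3x3) and "t" (3): a world point X has camera coordinates R X + t; the wrist camera has in their place "T_tool_cam" (4x4, takes a point from camera to tool coordinates, whose origin is the TCP and whose axes are the tool frame's). Camera axes: x right, y down, z forward; pixel columns grow to the right and rows downward; lengths in m; the calibration is good to about 2 mm. The wrist camera is an equidistant fisheye: a pixel r from the principal point sees the ray r / f radians off the axis. A picture is of the moment at which its call begins: read the wrist's pose just before it. get_calibration takes no time and is no camera call.
A pose or a line that the arm cannot do raises r.IKError and nothing moves.
- r.hand_in(): hands the job in, once; it reports no verdict.
The state is a dict: "clock": time; "joints": joint angles; "qvel": joint speeds; "joint_torque": joint torques, N m; "ee_pos": TCP position; "tcp_rot": TCP orientation; "ft_force": force on the tool from outside, world axes, zero at the start; "ft_torque": the same for the moment, N m; "grip_width": finger opening in m.
Only numpy, scipy, OpenCV 4.12 (cv2) and the standard library are available. Lean on these libraries where they do the work, as an engineer would, in place of code of your own. Each camera call takes 0.05 s, during which the arm holds its last target. There are 200 camera calls.

## Task

Get the dust extraction ready for turning: with a fingertip, push the upright tab of the rotary selector around until it points at the tag marked with a cross, and leave it pointing there; then press the large push button fully down and let it come up again. Only push and press: do not grip, force or hit the tab (push gently), do not press the small button, and leave everything standing around where it is.

Things in the scene. Friction and masses are not known exactly. Their poses are not given: they have to be found in the camera images.
- axis (a point): Point on the selector's vertical turning axis at the level of the console's top panel, which is 50 mm above the bench. The console is a white metal box 260 x 280 x 50 mm, fixed. Its frame (this point's) has x to its far edge, y to its left, z up; it reaches 120 mm from this point to +x, 140 mm to -x (the robot's side) and 140 mm to either side (y).
- selector (a joint): Angle of the rotary selector (rad), counter-clockwise seen from above; at 0 its tab points along the console's +x (away from the robot, to a short dark 'off' line), at +1.57 along its +y. Stops at -2.1 and 2.1. It turns with an even drag of about 0.12 N m (about 3 N at the tab), no clicks or spring, and stays where it is left.
- tab (a point): Middle of the tab's top edge, 45 mm from the axis, 48 mm above the panel; turns with the selector, its x axis points outwards as the tab does. The selector is a dark steel disc of 90 mm diameter, its top 14 mm above the panel, with one upright aluminium tab: a radial plate 10 mm thick, from 30 to 60 mm from the axis. The tab's two broad sides are the faces to push.
- aim (a point): Point straight ahead of the tab, 92 mm from the axis and 3 mm above the panel, on the circle of the tags' centres: where the tab points. Turns with the selector.
- tag_cross: Round aluminium tag, 40 mm diameter, 3 mm thick, with a black cross of two 30 mm strokes: the LATHE outlet. Its centre. Four tags lie on the panel 92 mm from the axis, at selector angles -1.745, -0.873, 0.873 and 1.745 rad; which tag is where differs every time.
- tag_bar: The same kind of tag, with one straight black stroke (30 mm). Its centre.
- tag_dot: The same kind of tag, with one black dot of 14 mm. Its centre.
- tag_ring: The same kind of tag, with a black ring of 30 mm outer and 16 mm inner diameter. Its centre.
- start_top (a point): Centre of the top face of the LARGE black push button (38 mm diameter), the start button, in a grey housing on the panel's robot-side part, 105 mm from the selector's axis towards the robot and 55 mm left or right (it changes places with the small button).
- start (a joint): Travel of the large button (m): 0 up, 0.006 fully down; a spring brings it back, full travel takes about 5 N straight down.
- stop_top (a point): Centre of the top face of the SMALL black push button (20 mm diameter), the stop button, in the other of the two places; not to be pressed.
- stop (a joint): Travel of the small button (m): 0 up, 0.006 fully down, sprung in the same way.
- centre: Bystander: steel spur centre, 24 mm across, 56 tall, standing on a robot-side corner of the console. Leave it alone.
- collet: Bystander: dark steel collet sleeve, 28 mm across, 24 tall, standing on a far corner of the console. Leave it alone.
- chuck: Bystander: steel lathe chuck, 90 mm across, 54 tall, 0.8 kg, on the bench close to the console's right (-y) side. Leave it alone.
- spindle: Bystander: turned pale wood spindle, 40 mm across, 95 tall, standing on the bench close to the console's left (+y) side. Leave it alone.
- spanner: Bystander: steel spanner 170 mm long lying on the bench to the right; origin near its middle. Leave it alone.
- glue: Bystander: white bottle, 48 mm across, 120 tall, on the bench to the left. Leave it alone.
- tape: Bystander: yellow tape measure case 65 x 60 x 32 mm on the bench to the right. Leave it alone.

How it is judged:
By the outcome, as a careful person would: the job done as asked, in the order asked, and still so for the second after the job is handed in, with the robot touching nothing.
It also fails if it takes over 42 s, if anything falls off the work surface, if the arm or the gripper's body presses on something with over 40 N, if the wrist force passes 120 N, or if a joint passes its speed limit or range.

## Working session

There is one attempt and no reset: what is moved stays moved. The work goes in short steps, each a Python script; the robot and the scene stay as the last script left them, time stands still between calls to the robot, and variables do not carry over. Pictures are saved under pics/ and viewed, about 8 in all and at most 12, crops included, and the job is handed in when it is done.

```bash
mkdir -p pics; python3 - <<'E'
from plant import r
import cv2
for n in ("scene","wrist"):
    cv2.imwrite(f"pics/{n}0.png",cv2.cvtColor(r.get_image(n),cv2.COLOR_RGB2BGR))
for n in ("scene","side","wrist"): print(n,r.get_calibration(n))
s=r.get_state();print(s["clock"],s["ee_pos"],s["tcp_rot"],s["grip_width"],r.hold_point_z)
E
```

```text
scene {'mtx': array([[479.39074078,   0.        , 284.35872685],
       [  0.        , 479.39074078, 206.43486613],
       [  0.        ,   0.        ,   1.        ]]), 'R': array([[-0.66595347,  0.74590258, -0.01163286],
       [ 0.42386631,  0.36551036, -0.82869749],
       [-0.61387566, -0.55680475, -0.55957587]]), 't': array([ 0.40890411, -0.14345415,  1.54573224])}
side {'mtx': array([[486.89356281,   0.        , 282.66933364],
       [  0.        , 486.89356281, 214.98496352],
       [  0.        ,   0.        ,   1.        ]]), 'R': array([[ 0.82859679, -0.55961083, -0.01621975],
       [-0.27172936, -0.37667233, -0.88559647],
       [ 0.48947985,  0.73820977, -0.46417218]]), 't': array([-0.48342592,  0.24293526,  0.95437873])}
wrist {'mtx': array([[325.1922621 ,   0.        , 275.86561865],
       [  0.        , 325.1922621 , 214.75257907],
       [  0.        ,   0.        ,   1.        ]]), 'T_tool_cam': array([[ 6.57694293e-04, -2.53264141e-01,  9.67396942e-01,
        -1.91670454e-01],
       [ 2.59553664e-04, -9.67397075e-01, -2.53264352e-01,
         6.85598943e-02],
       [ 9.99999750e-01,  4.17661940e-04, -5.70515900e-04,
         7.81590070e-04],
       [ 0.00000000e+00,  0.00000000e+00,  0.00000000e+00,
         1.00000000e+00]])}
0.1 [ 6.49447388e-01 -8.43637262e-05  1.91579731e-01] [[-1.70962981e-03  3.74162316e-05  9.99998538e-01]
 [-1.02909393e-04  9.99999994e-01 -3.75922233e-05]
 [-9.99998533e-01 -1.02973511e-04 -1.70962595e-03]] 0.08704545259798872 0.0187
```

View pics/scene0.png

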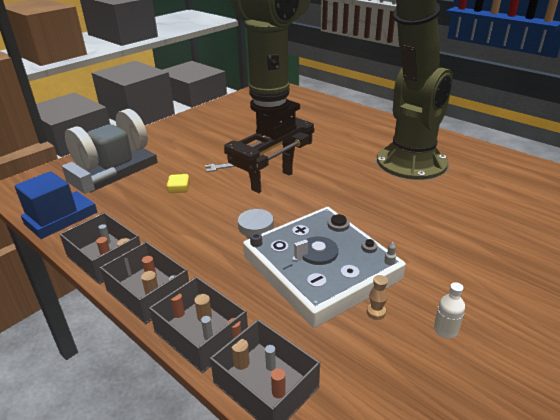

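View pics/wrist0.png

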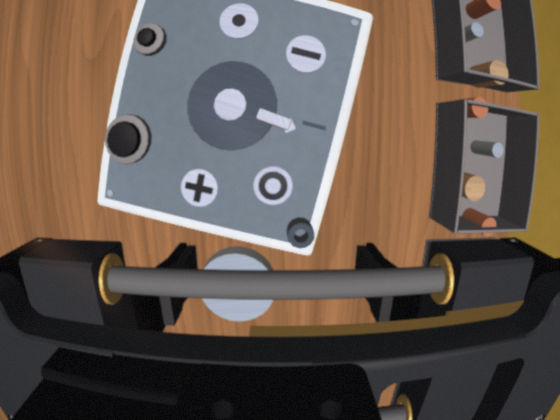

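The wrist view shows the cross at (199,187), ring (273,185), bar (306,54), dot (239,21), axis hub (231,104) and the tab at about (258,113) to (295,125), near "off". The large button is at (125,139), the small one at (147,38). The cross is therefore at -1.745.

```bash
cat > h.py <<'E'
from plant import r
import numpy as np, cv2
from scipy.optimize import least_squares
W=r.get_calibration("wrist")
def wray(px,p,R):
    M=W["mtx"]; d=(np.array(px)-M[:2,2])/M[0,0]; th=np.linalg.norm(d)
    v=np.r_[d/th*np.sin(th),np.cos(th)]; T=W["T_tool_cam"]
    return p+R@T[:3,3], R@T[:3,:3]@v
def sray(px,n="scene"):
    c=r.get_calibration(n); v=np.linalg.solve(c["mtx"],np.r_[px,1.])
    return -c["R"].T@c["t"], c["R"].T@v
def hit(ray,z): o,d=ray; return (o+d*(z-o[2])/d[2])[:2]
def rot(a):  # tool down, tool z at world heading a
    z=np.array([np.cos(a),np.sin(a),0]); x=np.array([0,0,-1.]); return np.c_[x,np.cross(z,x),z]
def snap(name,n="wrist"):
    s=r.get_state(); im=r.get_image(n); cv2.imwrite(f"pics/{name}.png",cv2.cvtColor(im,cv2.COLOR_RGB2BGR))
    return np.array(s["ee_pos"]),np.array(s["tcp_rot"]),im
ANG=np.array([-1.745,-.873,.873,1.745])
def fit(P):
    f=lambda q:(q[:2]+.092*np.c_[np.cos(ANG+q[2]),np.sin(ANG+q[2])]-P).ravel()
    s=least_squares(f,[*P.mean(0),-.2]); return s.x,s.fun.reshape(4,2)
E
python3 - <<'E'
from h import *
np.set_printoptions(precision=4,suppress=True)
s=r.get_state();p,R=np.array(s["ee_pos"]),np.array(s["tcp_rot"])
w=lambda px,z:hit(wray(px,p,R),z)
P=np.array([w(x,.053) for x in [(199,187),(273,185),(306,54),(239,21)]])
print(*fit(P))
q=fit(P)[0]
S=np.array([hit(sray(x),.053) for x in [(300,230),(279,245),(317,280),(350,271)]])
print(*fit(S))
print("tab base ends heading",[np.degrees(np.arctan2(*(w(x,z)-q[:2])[::-1])) for x,z in [((295,125),.098),((259,114),.098),((295,125),.064),((259,114),.064)]],"yaw",np.degrees(q[2]))
c,sn=np.cos(q[2]),np.sin(q[2])
for n,x in (("big",(124,138)),("small",(146,37))):
  for z in (.05,.07,.08):
    d=w(x,z)-q[:2]; print(n,z,d@[c,sn],d@[-sn,c])
im=cv2.imread("pics/wrist0.png")[0:230,90:390]; cv2.imwrite("pics/c1.png",cv2.resize(im,None,fx=2.6,fy=2.6,interpolation=2))
E
```

```text
[ 0.6061  0.0954 -0.241 ] [[-0.0002 -0.0008]
 [-0.0002 -0.0008]
 [ 0.0003  0.0006]
 [ 0.0001  0.0011]]
[ 0.6042  0.0952 -0.2374] [[-0.0004  0.0005]
 [ 0.001   0.0018]
 [-0.0007 -0.0016]
 [ 0.0001 -0.0006]]
tab base ends heading [np.float64(-19.28404201032773), np.float64(-21.46569404155762), np.float64(-18.1704349039095), np.float64(-19.40743780711748)] yaw -13.81047400224175
big 0.05 -0.11247896586944858 -0.05590933839118538
big 0.07 -0.10275210250464574 -0.053483333071028254
big 0.08 -0.09788867082224427 -0.05227033041094968
small 0.05 -0.11321900624844038 0.05808047725594613
small 0.07 -0.10344772822568915 0.053665209024973064
small 0.08 -0.0985620892143136 0.05145757490948652
```

View pics/c1.png

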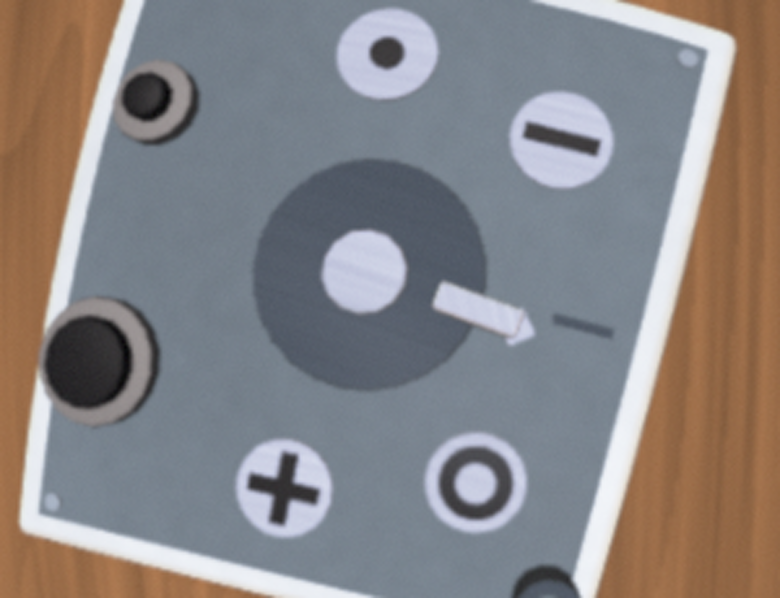

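```bash
cat >> h.py <<'E'
AX=np.array([.6055,.0953]); YAW=-.239; TGT=YAW-1.745
def pose(a,off,z,rad=.047):
    u=np.array([np.cos(a),np.sin(a)]); n=np.array([-u[1],u[0]])
    return np.r_[AX+rad*u+off*n,z], rot(a)
E
python3 - <<'E'
from h import *
np.set_printoptions(precision=4,suppress=True)
for a in (-20,-50,-80,-114):
    print(a,r.inverse_kinematics(*pose(np.radians(a),.015,.076)))
a=np.radians(-20.)
r.command_gripper(0.0)
r.movep(*pose(a,.042,.14))
r.move_straight(pose(a,.042,.076)[0],speed=.1)
f0=np.array(r.get_state()["ft_force"])
g=r.move_straight(pose(a,.008,.076)[0],speed=.02,guard=1.5)
s=r.get_state(); n=np.array([-np.sin(a),np.cos(a)])
d=np.array(s["ee_pos"])[:2]-AX
print(g,s["clock"],s["ee_pos"],"off",d@n,"f",np.array(s["ft_force"])-f0)
snap("s1","scene"); im=cv2.imread("pics/s1.png")[130:330,180:440]; cv2.imwrite("pics/s1c.png",cv2.resize(im,None,fx=3,fy=3,interpolation=2))
E
```

```text
-20 [ -7.3591  24.001   -3.9346  89.2271   1.7397  66.8316 -31.6391]
-50 [ -8.85    22.6963   0.5477  91.0278  -0.2308  66.277  -58.2518]
-80 [-10.8921  20.397    4.6574  94.2739  -1.7835  65.4014 -85.7829]
-114 [ -14.1173   17.2116    8.5107   98.6459   -2.7845   64.3474 -118.7763]
False 4.85 [0.6524 0.0869 0.076 ] off 0.008184489034388221 f [-0.0525  0.2192  0.5417]
```

View pics/s1c.png

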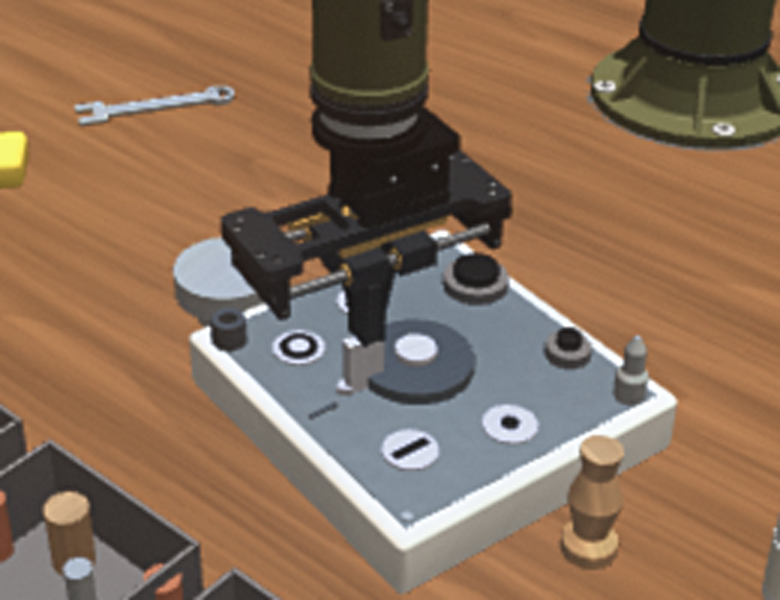

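```bash
python3 - <<'E'
from h import *
np.set_printoptions(precision=1,suppress=True)
p=np.array(r.get_state()["ee_pos"])
c=r.get_calibration("scene")
def pj(X,n="scene"):
    c=r.get_calibration(n); q=c["mtx"]@(c["R"]@np.array(X)+c["t"]); return q[:2]/q[2]
cr=lambda X:(pj(X)-[180,130])*3
print("tcp",cr(p)," fingtop",cr(p+[0,0,.03]))
for a in (-14,-20,-35):
  u=lambda rr,z,t=0:np.r_[AX+rr*np.array([np.cos(np.radians(a)),np.sin(np.radians(a))])+t*np.array([-np.sin(np.radians(a)),np.cos(np.radians(a))]),z]
  print(a,"top out",cr(u(.06,.098,.005)),"top in",cr(u(.03,.098,.005)),"bot in",cr(u(.03,.064,.005)),"bot out",cr(u(.06,.064,.005)))
snap("side1","side"); q=pj(p,"side"); x,y=int(q[0])-130,int(q[1])-100; x=max(x,0);y=max(y,0); print(q,x,y,3*(q-[x,y]))
im=cv2.imread("pics/side1.png")[y:y+200,x:x+260]; cv2.imwrite("pics/side1c.png",cv2.resize(im,None,fx=3,fy=3,interpolation=2))
E
```

```text
tcp [365.5 368.3]  fingtop [365.8 336.1]
-14 top out [353.1 352.2] top in [386.6 337.3] bot in [385.8 373.4] bot out [353.  388.5]
-20 top out [347.8 347.8] top in [383.6 335.3] bot in [382.9 371.3] bot out [347.8 384. ]
-35 top out [338.2 335.7] top in [377.8 329.6] bot in [377.2 365.5] bot out [338.3 371.7]
[285.4 202.1] 155 102 [391.2 300.4]
```

View pics/side1c.png

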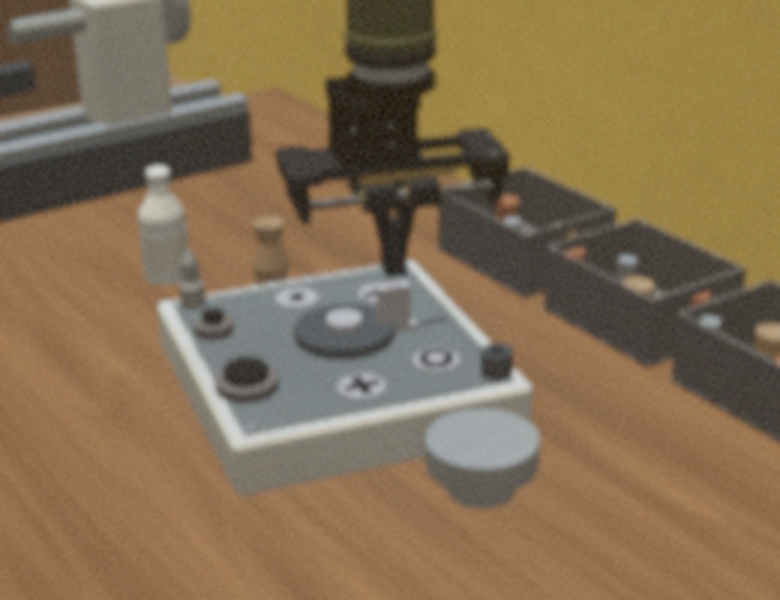

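```bash
python3 - <<'E'
from h import *
def pj(X,n="scene"):
    c=r.get_calibration(n); q=c["mtx"]@(c["R"]@np.array(X)+c["t"]); return q[:2]/q[2]
s=r.get_state();p=np.array(s["ee_pos"]);print(p,s["tcp_rot"],s["grip_width"],s["ft_force"])
a=cv2.imread("pics/scene0.png"); b=cv2.imread("pics/s1.png"); d=cv2.imread("pics/side1.png")
snap("w1"); w=cv2.imread("pics/w1.png")
def crop(im,c,h,k,pts=()):
    x,y=int(c[0])-h,int(c[1])-h; o=cv2.resize(im[y:y+2*h,x:x+2*h],(400,300) if 0 else (300,300),interpolation=cv2.INTER_CUBIC)
    for q in pts: cv2.circle(o,tuple(int(v) for v in (np.array(q)-[x,y])*300/(2*h)),2,(0,0,255),-1)
    return o
p0=np.array([.6494,-.0001,.1916]); 
top=np.hstack([crop(a,pj(p0),40,0,[pj(p0+[.0435,0,0]),pj(p0-[.0435,0,0])]),crop(b,pj(p),30,0,[pj(p)])])
bot=np.hstack([crop(d,pj(p,"side"),30,0,[pj(p,"side")]),cv2.resize(w,(300,300),interpolation=cv2.INTER_AREA)])
cv2.imwrite("pics/m1.png",np.vstack([top,bot]))
E
```

```text
[0.65243634 0.08686533 0.07600373] [[ 5.02900280e-05  3.41889639e-01  9.39740109e-01]
 [ 4.84630682e-05  9.39740108e-01 -3.41889641e-01]
 [-9.99999998e-01  6.27363286e-05  3.06905355e-05]] 0.0005829959307251777 [ 0.24172043 -0.90005831 -0.04408013]
```

View pics/m1.png

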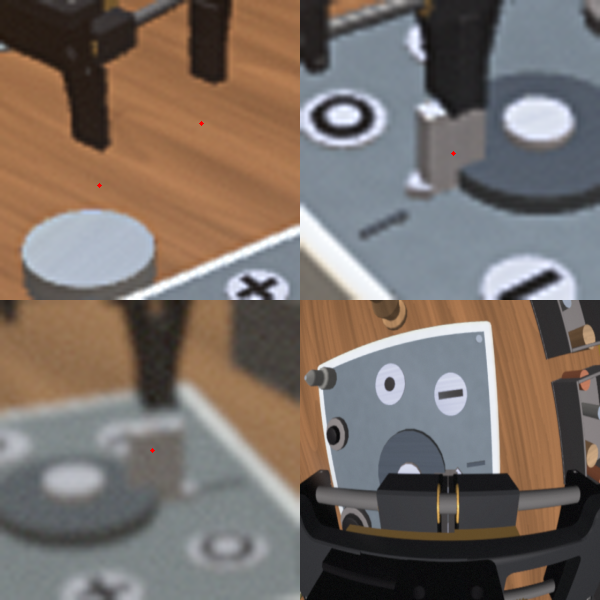

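The cameras agree that the visible fingertip ends about 21 mm above the reported TCP, at z≈0.098. It sits just over the tab's top edge, which explains why the guard never tripped. I'll lift, back off, and go down lower under guard.

```bash
python3 - <<'E'
from h import *
np.set_printoptions(precision=4,suppress=True)
a=np.radians(-20.); n=np.array([-np.sin(a),np.cos(a)])
r.move_straight(pose(a,.008,.088)[0],speed=.05)
r.move_straight(pose(a,.042,.088)[0],speed=.1)
print("down stopped",r.move_straight(pose(a,.042,.055)[0],speed=.05,guard=3), r.get_state()["ee_pos"])
f0=np.array(r.get_state()["ft_force"])
g=r.move_straight(pose(a,.006,.055)[0],speed=.02,guard=1.5)
s=r.get_state()
print(g,s["clock"],s["ee_pos"],"off",(np.array(s["ee_pos"])[:2]-AX)@n,"f",np.array(s["ft_force"])-f0)
snap("s2","scene");snap("side2","side")
A=cv2.imread("pics/s2.png")[200:300,255:355];B=cv2.imread("pics/side2.png")[160:260,235:335]
cv2.imwrite("pics/m2.png",np.hstack([cv2.resize(i,(400,400),interpolation=2) for i in (A,B)]))
E
```

```text
down stopped False [0.6643 0.1188 0.0552]
True 7.9167 [0.6548 0.094  0.0545] off 0.015640401623589043 f [-0.8981 -1.1752  0.8361]
```

View pics/m2.png

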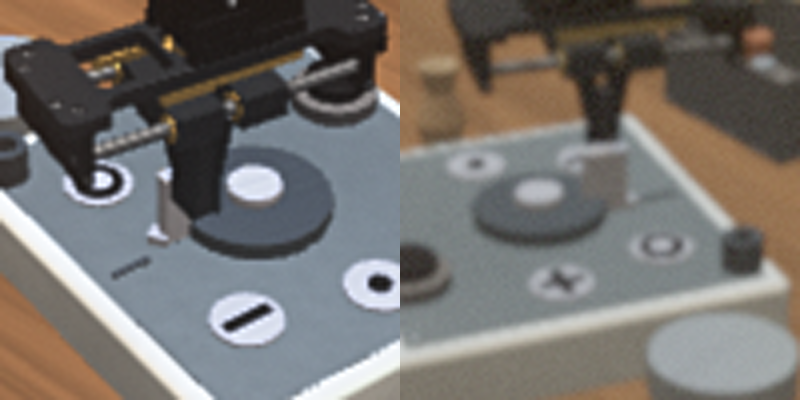

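Now the finger is beside the tab's +y face, clear of the disc, and contact came at an offset of about 15 mm. I'll push along the arc to 4° short of the target, then look.

```bash
cat >> h.py <<'E'
OFF=.015
def push(a0,a1,k):
    m=0
    for a in np.linspace(a0,a1,k+1)[1:]:
        p,R=pose(a,OFF,.055); r.move_straight(p,speed=.025,rotation=R)
        m=max(m,np.linalg.norm(r.get_state()["ft_force"]))
    print("pushed to",np.degrees(a1),"max f",m,r.get_state()["clock"])
E
python3 - <<'E'
from h import *
np.set_printoptions(precision=4,suppress=True)
a1=TGT-np.radians(-4)
push(np.radians(-20),a1,11)
r.move_straight(pose(a1,.035,.055)[0],speed=.08)
r.move_straight(pose(a1,.05,.115)[0],speed=.15)
p,R,im=snap("w2"); print(p.tolist(),R.tolist(),r.get_state()["clock"])
snap("s3","scene");snap("side3","side")
A=cv2.imread("pics/s3.png")[190:310,240:360];B=cv2.imread("pics/side3.png")[150:270,225:345]
cv2.imwrite("pics/m3.png",np.vstack([np.hstack([cv2.resize(i,(400,300),interpolation=2) for i in (A,B)]),cv2.resize(im[:210,140:420,::-1],(800,300) if 0 else (800,300),interpolation=2)]))
cv2.imwrite("pics/w2c.png",cv2.resize(cv2.imread("pics/w2.png"),(800,600),interpolation=2))
E
```

```text
pushed to -109.67482655395533 max f 2.8390600633949363 12.8083
[0.6360264181779285, 0.034481643568813246, 0.11445911921031628] [[-0.0010380108636719445, 0.9417304177578658, -0.336366976385974], [0.00021889537063120648, -0.33636693556341285, -0.9417309789661247], [-0.9999994373089736, -0.0010511561607872673, 0.00014301210446505375]] 13.8167
```

View pics/w2c.png

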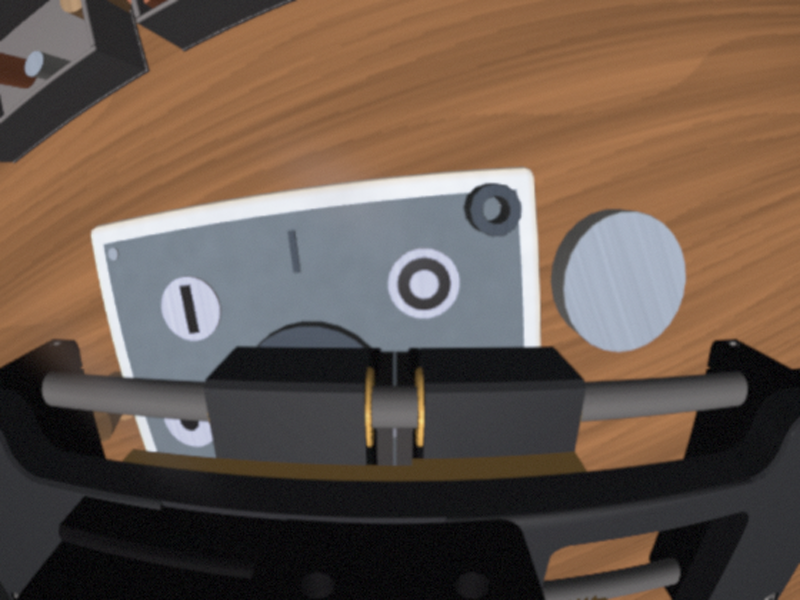

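The gripper hides the tab here, but nothing around has moved. I'll finish the push, then hover above the large button, where the wrist camera can see the selector.

```bash
python3 - <<'E'
from h import *
np.set_printoptions(precision=4,suppress=True)
a1=TGT-np.radians(-4); n=np.array([-np.sin(a1),np.cos(a1)])
r.move_straight(pose(a1,.035,.055)[0],speed=.12)
g=r.move_straight(pose(a1,OFF-.003,.055)[0],speed=.02,guard=1.5)
print("contact",g,"off",(np.array(r.get_state()["ee_pos"])[:2]-AX)@n)
push(a1,TGT,2)
r.move_straight(pose(TGT,.035,.055)[0],speed=.08)
r.move_straight(pose(TGT,.05,.115)[0],speed=.15)
c,s=np.cos(YAW),np.sin(YAW); B=AX+np.array([[c,-s],[s,c]])@[-.105,-.055]
r.movep(np.r_[B,.13],rot(YAW-np.pi/2))
p,R,im=snap("w3"); np.savez("w3.npz",p=p,R=R,B=B); print(p,B,r.get_state()["clock"])
cv2.imwrite("pics/w3c.png",cv2.resize(cv2.imread("pics/w3.png"),(800,600),interpolation=2))
E
```

```text
contact True off 0.014700876459669188
pushed to -113.67482655395533 max f 3.594702520268666 16.025
[0.4899 0.0668 0.1294] [0.4905 0.0667] 17.675
```

View pics/w3c.png

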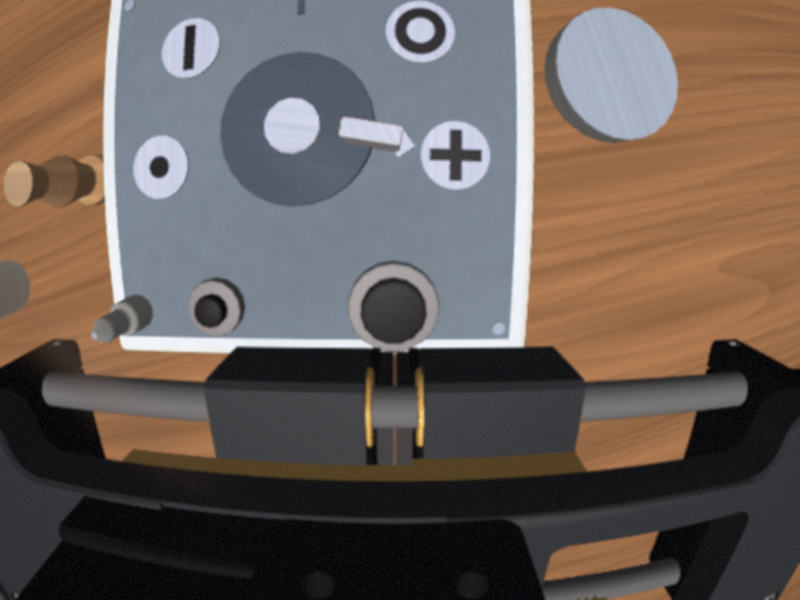

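The tab's pointer tip (413,147) lines up with the cross (456,155). The large button is at (393,310), with the small one well clear. I'll check both in numbers before pressing.

```bash
python3 - <<'E'
from h import *
np.set_printoptions(precision=4,suppress=True)
d=np.load("w3.npz");p,R,B=d["p"],d["R"],d["B"]
w=lambda x,z:hit(wray(np.array(x)*.7,p,R),z)
q,e=fit(np.array([w(x,.053) for x in [(456,155),(420,31),(190,47),(160,167)]])); print(q,abs(e).max())
hd=lambda v:np.degrees(np.arctan2(v[1],v[0])-q[2])
for z in (.053,.06,.066): print(z,"pointer",hd(w((414,147),z)-q[:2]))
# tab top: corners (343,117),(341,136)->inner mid ; outer (404,128),(400,147)?
for x in ((342,126),(402,137)): print("tabtop",hd(w(x,.098)-q[:2]), np.linalg.norm(w(x,.098)-q[:2]))
print("hub",hd(w((292,125),.064)-q[:2]),w((292,125),.064)-q[:2])
for z in (.064,.068): print("button",w((394,311),z),"vs",B)
E
```

```text
[ 0.6048  0.0953 -0.2384] 0.0005688775374714447
0.053 pointer -99.98939703210965
0.06 pointer -100.55044258356732
0.066 pointer -101.03377945318081
tabtop -99.60000805530613 0.03071966518595669
tabtop -100.4475082380436 0.059720315854439814
hub 49.15998284381635 [0.0015 0.0011]
button [0.4896 0.0667] vs [0.4905 0.0667]
button [0.4907 0.0664] vs [0.4905 0.0667]
```

The selector reads -100.0° ± 0.5 against a target of -100.0°, and the button position agrees within 1 mm. Now the press.

```bash
python3 - <<'E'
from h import *
np.set_printoptions(precision=4,suppress=True)
B=np.load("w3.npz")["B"]
r.move_straight(np.r_[B,.065],speed=.08)
f0=np.array(r.get_state()["ft_force"])
g=r.move_straight(np.r_[B,.03],speed=.02,guard=2); s=r.get_state(); z1=s["ee_pos"][2]; print("touch",g,z1,s["ft_force"]-f0)
if g:
    g=r.move_straight(np.r_[B,z1-.012],speed=.012,guard=9); s=r.get_state(); print("bottom",g,s["ee_pos"],s["ft_force"]-f0)
    r.pause(.2); s=r.get_state(); print(s["ee_pos"],s["ft_force"]-f0)
r.move_straight(np.r_[B,.13],speed=.06); s=r.get_state(); print(s["clock"],s["ft_force"]-f0)
E
```

```text
touch True 0.03996913414840811 [0.9353 0.4209 2.7731]
bottom True [0.4903 0.0667 0.0364] [-1.0181 -0.8472  4.8252]
[0.4903 0.0667 0.0364] [-1.1755  0.1423  5.1123]
22.2333 [-0.0178 -0.4823 -0.4396]
```

The static force at the bottom was only about 5.1 N, right at the full-travel value, so full depth isn't certain. I'll press once more in small steps until the force clearly rises above the spring's.

```bash
python3 - <<'E'
from h import *
np.set_printoptions(precision=4,suppress=True)
B=np.load("w3.npz")["B"]
r.move_straight(np.r_[B,.05],speed=.08)
f0=r.get_state()["ft_force"][2]
for z in np.arange(.043,.0305,-.001):
    r.move_straight(np.r_[B,z],speed=.012,guard=20); r.pause(.1); s=r.get_state(); f=s["ft_force"][2]-f0
    print(round(z,4),round(s["ee_pos"][2],4),round(f,2))
    if f>10: break
r.move_straight(np.r_[B,.15],speed=.08); r.pause(.3)
p,R,im=snap("w4"); s=r.get_state(); print(s["clock"],s["ft_force"][2]-f0)
snap("s4","scene"); snap("side4","side")
a=cv2.resize(cv2.imread("pics/w4.png"),(400,300),interpolation=cv2.INTER_AREA)
b=cv2.resize(cv2.imread("pics/s4.png"),(400,300),interpolation=cv2.INTER_AREA)
cv2.imwrite("pics/m4.png",np.vstack([cv2.resize(cv2.imread("pics/w4.png")[:250],(800,357)), cv2.resize(np.hstack([cv2.imread("pics/s4.png")[150:300,180:400],cv2.imread("pics/side4.png")[150:300,180:400]]),(700,239))[:, :] if 0 else cv2.resize(np.hstack([cv2.imread("pics/s4.png")[150:300,150:430],cv2.imread("pics/side4.png")[150:300,150:430]]),(800,214))]))
E
```

```text
0.043 0.0431 0.2
0.042 0.0422 2.2
0.041 0.0412 2.55
0.04 0.0401 2.37
0.039 0.0391 3.46
0.038 0.0381 4.16
0.037 0.0371 4.42
0.036 0.0364 7.93
0.035 0.0363 14.62
28.9583 0.7850514386798653
```

View pics/m4.png

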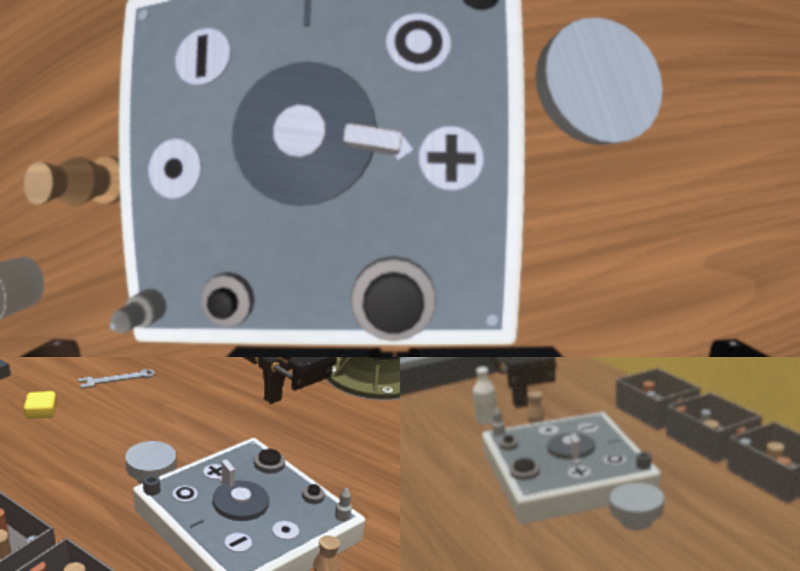

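The force rose steeply at z=0.0363, the hard stop, so the press was full. The first press had stopped at about the same height. The picture shows the button up again, the tab pointing at the cross and everything else where it was.

```bash
python3 -c "
from plant import r
r.hand_in(); print(r.get_state()['clock'])"
```

```text
the job is handed in; nothing more can be done
the job is handed in; nothing more can be done
```

The selector now points at the cross tag and the large button has been pressed fully down and let up again. I handed the job in shortly after 29 s on the robot's clock.

- **Selector:** I pushed the tab with the shut fingers to the cross. The close-up picture gave about -100.0° (±0.5°) against a target of -100.0°. Pushing force stayed below 4 N. In the last picture the tab still points at the cross.
- **Large button:** I pressed it twice. The first press stopped at about 5.1 N, the nominal full-travel force, so I wasn't sure it was fully down. The second press reached the hard stop, rising to about 15 N, at the same height as the first. It came up again after each press.
- **Everything else:** I did not touch the small button. The objects in the last picture (spur centre, collet, chuck, spindle, spanner and tape) were in place. The glue bottle shows too, but partly cropped.

**Fingertip mismatch:** the visible fingertips end about 21 mm above the reported TCP. My first approach therefore passed just over or on the tab's top edge. No noticeable force showed (about 0.5 N), and I corrected the height before pushing.

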